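# Find the lash gap that drags on the feeler

### The job

Behind one of the three mouths of the clearance stand the hidden sprung plunger is set right: there the feeler blade slides in with a definite drag. Of the other two, one is too tight to let the blade in fully and one is so slack that it slides in without any drag. Try the feeler in the mouths, and leave it lying fully home (shoulder up against the front plate) in the mouth where it drags; do not disturb the oil bottle or the whetstone.

Things in the scene. Friction and masses are not known exactly. Their poses are not given: they have to be found in the camera images.
- feeler: Loose steel feeler lying flat, 0.12 kg, with an upright orange rib. Origin: middle of the underside at the shoulder's front face; x along the blade to the nose, z up. Blade: x 0 to 45 mm, 25 mm wide, 8 mm thick; top slopes down over the last 12 mm to 5.2 mm at the nose. Shoulder: x -70 to 0, 40 mm wide, 10 mm thick. Rib: x -60 to -20, 12 mm thick across y, z 10 to 61 mm.
- feeler_rib (a point): point in the middle of the orange rib of the feeler to grip it by, at x -40, y 0, z 42 mm of the feeler; the fingers close across the feeler's y (12 mm)
- feeler_tip (a point): underside of the feeler's nose, at x 45, y 0, z 0 mm of the feeler
- stand: Clearance stand fixed to the table: grey housing with three mouths on a dark steel bed. Origin: on the table, below the front plate's front face, midway across; x points into the mouths, z up. Bed 186 mm wide, x -85 to 70 mm, top at z = 12 mm, flat and open in front of the plate. Housing x 0 to 64 mm, 186 mm wide, top z = 52 mm, adjuster screws to 64 mm.
- mouth_1 (a point): left mouth (stand y +56 mm): point in its middle, on the bed's top, at the front plate's front face; axes as the stand's. Each mouth is 31 mm wide, 13 mm high above the bed, 58 mm deep. Out of sight inside, 19 to 33 mm behind the front face, a round-nosed foot hangs over the bed; the blade slides between foot and bed. Which mouth has which foot differs at every start.
- mouth_2 (a point): middle mouth (stand y 0), same point and sizes as mouth_1. The three kinds of foot are: right, a sprung plunger 6.3 mm above the bed that can rise 4 mm and presses the 8 mm blade with about 6 N, so that it drags with a few newtons; tight, rigid 4 mm above the bed, the nose jams with about 23 mm of blade still outside; slack, rigid 11 mm above the bed, no drag.
- mouth_3 (a point): right mouth (stand y -56 mm), same point and sizes as mouth_1
- oil_bottle: bystander: upright cream squeeze bottle with a red nozzle, 39 mm across, 128 mm high; origin under its centre; leave it alone
- whetstone: bystander: two-layer grey and brown whetstone lying flat, 52 x 150 x 25 mm, long along its y; origin under the middle; leave it alone

How it is judged (in metres and radians):
On the way:
1. the feeler is lifted off the table (height (world z) of feeler above 0.025 m), for 0.1 s.
At the end, for the whole second after the job is handed in: The feeler lies at rest flat on the bed (tilt under 0.08 rad, within 3 mm of the bed in height), blade in a mouth, shoulder within 6 mm of the front plate, and the plunger presses it onto the stand with more than 3 N, which happens only in the right mouth (x of feeler in the frame of stand between -0.006 and 0.004 m and z of feeler in the frame of stand between 0.009 and 0.016 m and x of feeler_tip in the frame of stand above 0.038 m and angle between feeler's own z axis and vertical below 0.08 rad and contact force between feeler and stand above 3 N and linear speed of feeler below 0.01 m/s); the robot touches nothing.
It fails at once if the oil bottle is shifted more than 30 mm (distance of oil_bottle from where it was at the start of the episode above 0.03 m).
It fails at once if the whetstone is shifted more than 30 mm (distance of whetstone from where it was at the start of the episode above 0.03 m).
It fails at once if the oil bottle is tipped over (angle between oil_bottle's own z axis and vertical above 0.5 rad).
It also fails if it takes over 72 s, if anything falls off the work surface, if the arm or the gripper's body presses on something with over 40 N, if the wrist force passes 120 N, or if a joint passes its speed limit or range.

### The arm

A 7-joint arm with a two-finger parallel gripper is mounted at the origin on the work surface; the furniture and walls round the work are solid. World frame = base frame: x ahead of the robot, y to its left, z up, the work surface at z = 0. Lengths are in mm, angles in rad, forces in N, time in s.
With the tool pointing down it reaches from about 425 to 925 mm from the base axis. Payload 6.8 kg.
Tool frame: the origin (TCP) lies on the centre line of the jaws, within the pads' length; the fingertips stand ahead of it and the grasp point (between the pads) lies 11 mm behind it (manip.finger_overhang is the z of the fingertips in the tool frame, in mm); z points along the fingers, y is the direction in which the jaws open and shut (so a half turn about z gives the same grasp; the last joint's range is limited). The gripper opens to 85 mm and grips with 20 to 120 N. Pads are 22 mm wide; open, the fingers measure 114 mm over their backs; the gripper's body (76 mm by 85 mm) begins 54 mm behind the grasp point. The pads swing forward as they close: fully open they stand 13 mm farther back than shut.
Start: joints at [-1.367, 0.477, 0.022, 1.555, -0.011, 1.109, -0.083], TCP at [207.068, 642.472, 239.308] pointing down, gripper open.
Joint ranges: [-2.96, 2.96], [-0.34, 2.1], [-1.41, 1.46], [0.24, 2.44], [-1.37, 4.51], [0.17, 1.92], [-2.96, 2.96]. Speed limits (rad/s): [2.39, 2.39, 3.14, 3.14, 3.14, 3.14, 3.14].

### API

Orientations are given as [roll, pitch, yaw] about the fixed x, y, z axes, in that order (R = Rz(yaw) Ry(pitch) Rx(roll)).
In Python, from plant import status, cams, close_job, boxes_of, place_of, manip gives the robot as it stands. The module is installed in compiled form; this text tells all that it offers.
- The arm moves only by the shell command python3 -m jog 'ROWS' [FORCE]. ROWS is JSON, a list of rows, each an object of numbers: "grip": the finger opening in m, from 0 to 0.0854; "x", "y", "z": the shift along the tool's x, y, z in m; "spin": the turn about the tool's z in degrees. A call has 1 to 20 rows; each row is the pose to reach, as a shift and turn from the pose measured when the call began, along the tool's axes at that moment; what a row does not reach only later rows make up. A row lasts 1/8 s, in which the tool goes at most 62.5 mm and 10.7 degrees, less where a joint would pass 70% of its speed; a pose out of reach is approached as far as the arm can. A call with a gripper value outside its range is refused whole. The fingers move at their own pace and stop on an object; FORCE is the grip in N (left out, the last holds). Time passes only in rows, so rows that repeat a pose let the fingers close. It gives the time, the measured TCP pose, the force and the opening at its end, in the units of the state.
- status.get_obs(): the state, without advancing time (a new reading comes with each control period).
- cams.get_image(name): name is "scene" or "top"; returns a dict with "frame" (420x560x3 uint8, red, green, blue), "fx", "fy", "cx", "cy" (pixels), "rvec" (rotation vector, rad) and "tvec" (3), from world to camera coordinates, as OpenCV has them. Camera axes: x right, y down, z forward; pixel columns grow to the right and rows downward; lengths in mm; the calibration is good to about 2 mm. A picture is of the moment at which its call begins. There is no depth.
- close_job(): hands the job in, once; it reports no verdict.
Trained networks look in the newest picture that a camera, given by its name, has taken for a name from the list of things; names that differ only in an ending like _2 or _b are one class to them, and where a whole thing is asked for, a point or a joint stands for the part that bears it (a point fixed in the world has none). Each returns a list of dicts, best first, with "p" (0 to 1); they miss things now and then, are a little off and sometimes report something else, mostly with a low value. They report only what shows in the picture. A call takes as long as a camera call.
- boxes_of(camera, target): "point" ([x, y, z] in mm, in the coordinates of the camera as it stood for that picture, good to about 4 mm: the middle of the surface that is visible of it).
- place_of(camera, target): "point" ([x, y, z] in mm, in the coordinates of the camera as it stood for that picture, good to about 4 mm: a listed point, or the origin of a listed thing).
The state is a dict: "time": time; "qpos": joint angles; "dq": joint speeds; "joint_efforts": joint torques, N m; "ee_pos": TCP position; "eef_rot": TCP orientation; "contact_force": force on the tool from outside, world axes, zero at the start; "ft_torque": the same for the moment, N m; "width": opening from 0.0 (shut) to 1.0 (fully open).
Only numpy, scipy, OpenCV 4.12 (cv2) and the standard library are available. Lean on these libraries where they do the work, as an engineer would, in place of code of your own. Each camera call takes 0.05 s, during which the arm holds its last target.

## Working session

There is one attempt and no reset: what is moved stays moved. The work goes in short steps, Python scripts to look and compute and a shell command to move; the robot and the scene stay as the last step left them, time stands still between calls to the robot, and variables do not carry over. Pictures are saved under pics/ and viewed, and the job is handed in when it is done.

```bash
mkdir -p pics
cat > h.py <<'E'
import numpy as np,cv2
from plant import status,cams,boxes_of,place_of,manip
from scipy.spatial.transform import Rotation as R
def cam(n):
    im=cams.get_image(n); return im
def c2w(im,p):
    M=cv2.Rodrigues(np.array(im['rvec'],float))[0]; return M.T@(np.array(p,float)-np.array(im['tvec'],float).ravel())
def proj(im,P):
    K=np.array([[im['fx'],0,im['cx']],[0,im['fy'],im['cy']],[0,0,1.]])
    return cv2.projectPoints(np.array(P,float).reshape(-1,3),np.array(im['rvec'],float),np.array(im['tvec'],float),K,None)[0].reshape(-1,2)
def ray(im,u,v,z):
    M=cv2.Rodrigues(np.array(im['rvec'],float))[0]; t=np.array(im['tvec'],float).ravel()
    d=M.T@np.array([(u-im['cx'])/im['fx'],(v-im['cy'])/im['fy'],1]); C=-M.T@t
    return C+d*(z-C[2])/d[2]
def save(im,f): cv2.imwrite(f,im['frame'][:,:,::-1])
E
python3 - <<'E'
from h import *
o=status.get_obs(); print({k:np.round(v,3) for k,v in o.items()}, manip.finger_overhang)
for n in ['top','scene']:
    im=cam(n); save(im,f'pics/{n}0.png')
    for t in ['feeler','feeler_rib','feeler_tip','stand','mouth_1','oil_bottle','whetstone']:
        for r in place_of(n,t)[:4]: print(n,t,round(r['p'],2),np.round(c2w(im,r['point']),1))
E
```

```text
{'time': np.float64(0.0), 'qpos': array([-1.367,  0.478,  0.022,  1.556, -0.012,  1.109, -0.083]), 'dq': array([ 0.002,  0.001, -0.   ,  0.002, -0.   , -0.002,  0.   ]), 'joint_efforts': array([ 0.0000e+00, -5.9646e+01,  1.6080e+00, -2.8120e+01,  1.2000e-02,
        9.0000e-03, -0.0000e+00]), 'ee_pos': array([206.899, 641.872, 238.283]), 'eef_rot': array([-3.14,  0.  ,  2.83]), 'contact_force': array([ 0.339, -0.298, -0.411]), 'ft_torque': array([-0.071,  0.035,  0.028]), 'width': np.float64(1.003)} 8.0
top feeler 0.85 [ 6.97e+02 -8.80e+00  1.00e-01]
top feeler_rib 0.7 [730.5  -6.3  41.3]
top feeler_rib 0.51 [ 611.8 -263.3   12.1]
top feeler_rib 0.32 [ 613.2 -204.6   15. ]
top feeler_tip 0.72 [652.2 -18.6  -1.2]
top stand 0.72 [ 608.5 -262.7   -4.7]
top mouth_1 0.91 [ 608.  -316.1   14.2]
top mouth_1 0.82 [ 615.1 -260.1   12.2]
top mouth_1 0.62 [ 610.3 -202.8   15.7]
top oil_bottle 0.55 [568.1  58.   -3. ]
top oil_bottle 0.43 [695.5 -11.5   2.8]
top whetstone 0.95 [ 396.2 -270.9   -1. ]
scene feeler 0.57 [ 6.981e+02 -1.160e+01 -1.000e-01]
scene feeler_rib 0.69 [734.   -5.5  42.6]
scene feeler_tip 0.86 [ 6.537e+02 -1.700e+01  6.000e-01]
scene stand 0.87 [ 610.4 -260.3   -1.8]
scene mouth_1 0.93 [ 609.5 -257.4   11.9]
scene mouth_1 0.7 [ 607.9 -320.7    8.7]
scene mouth_1 0.62 [ 609.1 -205.1   14.1]
scene oil_bottle 0.76 [570.5  59.3  -0.7]
scene whetstone 0.75 [ 398.9 -269.3   -3.5]
```

View pics/top0.png

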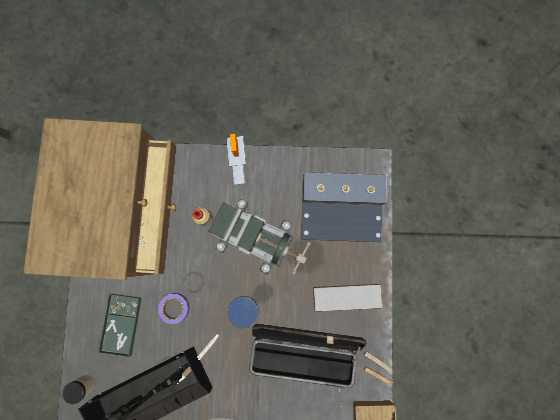

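View pics/scene0.png

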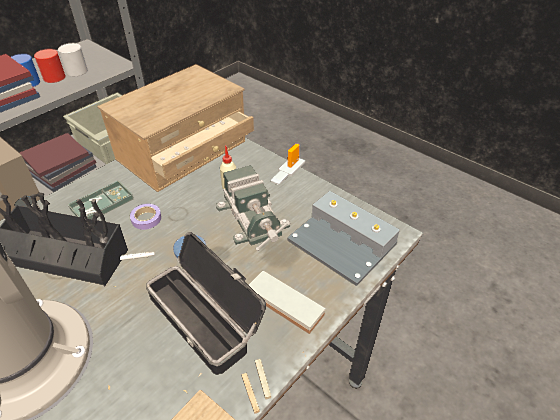

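The top view shows the feeler at about (237,160) with its nose toward the robot, the stand at (345,205), the oil bottle at (200,215) and the whetstone at (348,297). There is also a vise at (255,235) and a tall cabinet at (90,200). I'll zoom in to refine the poses and check the obstacle heights.

Run:
```python
from h import *
def ov(n,c,s,f):
    im=cam(n); fr=im['frame'][:,:,::-1].copy()
    big=cv2.resize(fr[c[1]:c[3],c[0]:c[2]],None,fx=s,fy=s,interpolation=cv2.INTER_CUBIC)
    def dr(P,col):
        for p in proj(im,P):
            q=((p-np.array(c[:2])+.5)*s-.5).astype(int); cv2.circle(big,tuple(int(a) for a in q),2,col,-1)
    a=np.radians(-171.2);F=np.array([697.5,-10,0]);Rz=np.array([[np.cos(a),-np.sin(a),0],[np.sin(a),np.cos(a),0],[0,0,1]])
    L=[[45,12.5,0],[45,-12.5,0],[0,20,10],[0,-20,10],[-70,20,10],[-70,-20,10],[-60,6,61],[-60,-6,61],[-20,6,61],[-20,-6,61]]
    dr([F+Rz@np.array(l) for l in L],(0,255,0))
    S=np.array([609,-260,0])
    dr([S+np.array(l) for l in [[-85,93,12],[-85,-93,12],[0,93,52],[0,-93,52],[64,93,52],[64,-93,52],[0,93,12],[0,-93,12]]],(0,0,255))
    cv2.imwrite(f,big)
ov('top',(180,120,400,280),3.6,'pics/t1.png')
ov('scene',(200,130,440,310),3.3,'pics/s1.png')
```

```text
(no output)
```

View pics/t1.png

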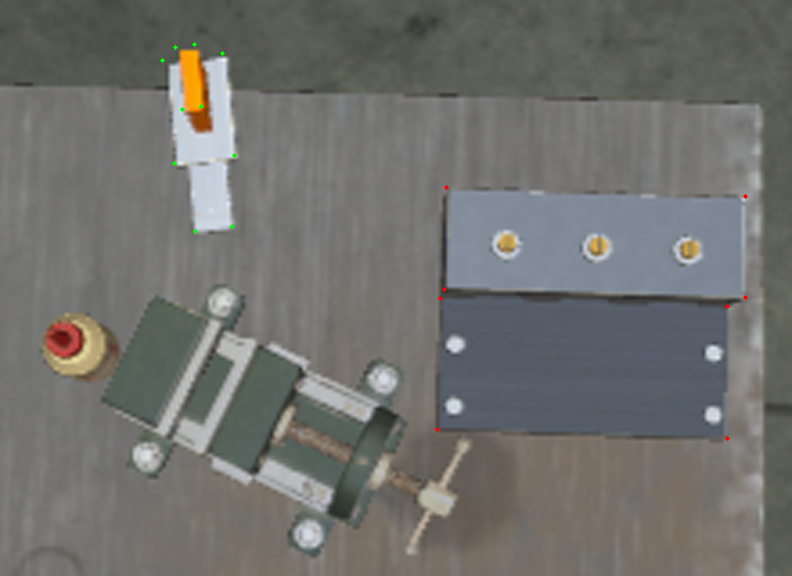

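View pics/s1.png

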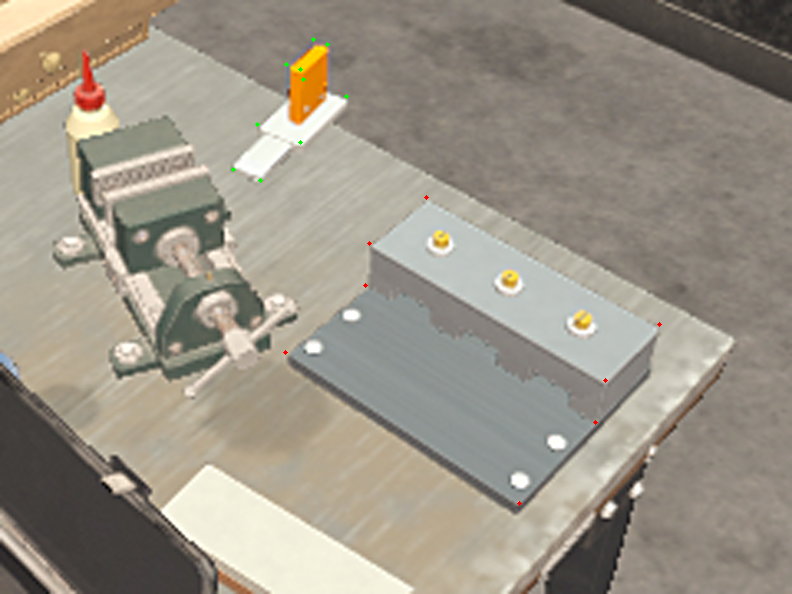

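Run:
```python
from h import *
from scipy.optimize import least_squares
im=cam('top')
z=np.array([[195,233],[232,229],[175,164],[235,157],[169,66],[227,57],[186,111],[204,109],[180,52],[199,50]],float)
px=(z+.5)/3.6-.5+[180,120]
L=np.array([[45,12.5,0],[45,-12.5,0],[0,20,10],[0,-20,10],[-70,20,10],[-70,-20,10],[-20,6,61],[-20,-6,61],[-60,6,61],[-60,-6,61]],float)
L[0:2,2]=4
def T(p,L): return L@R.from_euler('xyz',[p[4] if len(p)>4 else 0,p[3] if len(p)>3 else 0,p[2]]).as_matrix().T+[p[0],p[1],0]
for sol0 in ([697,-10,-2.98],[697,-10,-2.98,0]):
    f=lambda p:(proj(im,T(p,L))-px).ravel()
    s=least_squares(f,sol0,loss='soft_l1'); print(s.x,np.degrees(s.x[2]),np.abs(s.fun).max(),'\n',np.round(f(s.x).reshape(-1,2)*3.6,1))
    print('rib',T(s.x,np.array([[-40,0,42.]])))
for u,v in [(140,90),(400,97),(240,95)]:
    print('edge',ray(im,(u+.5)/3.6-.5+180,(v+.5)/3.6-.5+120,0))
# stand yaw from bed front corners
for u,v,zz in [(437,430,12),(727,438,12),(446,188,52),(745,197,52)]:
    print('st',ray(im,(u+.5)/3.6-.5+180,(v+.5)/3.6-.5+120,zz))
# vise points in top at assumed z=60 & handle
for u,v in [(155,297),(465,440),(410,550),(75,345)]:
    print('v',[np.round(ray(im,(u+.5)/3.6-.5+180,(v+.5)/3.6-.5+120,zz)[:2]) for zz in (50,100)])
M=cv2.Rodrigues(np.array(im['rvec']))[0]; print('C',-M.T@np.array(im['tvec']).ravel())
```

```text
[695.29716427  -3.44695924  -3.27605267] -187.7039913080928 20.514619246625983 
 [[  7.5   0.6]
 [-66.9  -1.4]
 [ 49.6   3.2]
 [-70.2   0.6]
 [ 73.9  -0.9]
 [-43.5  -1.3]
 [ 13.8   1.7]
 [-23.1   0.7]
 [ 31.   -0.9]
 [ -6.9  -1.9]]
rib [[734.93611881  -8.80916798  42.        ]]
[ 6.95085822e+02 -3.38202487e+00 -3.27536002e+00 -9.56139377e-03] -187.66430542567264 20.495940591887035 
 [[  7.3   0.8]
 [-67.   -1.3]
 [ 49.5   3.3]
 [-70.3   0.8]
 [ 73.8  -0.4]
 [-43.5  -0.8]
 [ 13.9   1.2]
 [-23.1   0.2]
 [ 31.1  -1.1]
 [ -6.8  -2.1]]
rib [[735.12465431  -8.77008981  41.61563027]]
edge [746.21236098  36.55519045   0.        ]
edge [ 746.17631969 -137.53024293    0.        ]
edge [744.61412487 -30.53700139   0.        ]
st [ 523.84116313 -166.65402648   12.        ]
st [ 524.11341193 -352.36691431   12.        ]
st [ 672.92292389 -166.70053562   52.        ]
st [ 672.40105029 -352.99815142   52.        ]
v [array([599.,  12.]), array([592.,   4.])]
v [array([ 516., -182.]), array([ 514., -178.])]
v [array([ 448., -150.]), array([ 450., -148.])]
v [array([568.,  61.]), array([563.,  50.])]
C [ 476.9266607  -119.74570581  891.24533954]
```

Run:
```python
from h import *
from scipy.optimize import least_squares
im=cam('top')
z=np.array([[195,233],[232,229],[175,164],[235,157],[169,66],[227,57],[186,111],[204,109],[180,52],[199,50]],float)
px=(z+.5)/3.6-.5+[180,120]
L=np.array([[45,-12.5,4],[45,12.5,4],[0,-20,10],[0,20,10],[-70,-20,10],[-70,20,10],[-20,-6,61],[-20,6,61],[-60,-6,61],[-60,6,61]],float)
def T(p,L): return L@R.from_euler('xyz',[0,p[3] if len(p)>3 else 0,p[2]]).as_matrix().T+[p[0],p[1],0]
for sol0 in ([697,-10,-2.98],[697,-10,-2.98,0]):
    f=lambda p:(proj(im,T(p,L))-px).ravel()
    s=least_squares(f,sol0,loss='soft_l1'); print(s.x,np.degrees(s.x[2]),np.abs(s.fun).max(),'\n',np.round(f(s.x).reshape(-1,2)*3.6,1))
    print('rib',T(s.x,np.array([[-40,0,42.]])))
# cabinet top corners, scene+top triangulate
def tri(a,b):
    i2=cam('scene'); K=lambda i:np.array([[i['fx'],0,i['cx']],[0,i['fy'],i['cy']],[0,0,1.]])
    P=[K(i)@np.c_[cv2.Rodrigues(np.array(i['rvec']))[0],np.array(i['tvec']).reshape(3,1)] for i in (im,i2)]
    X=cv2.triangulatePoints(P[0],P[1],np.array(a,float).reshape(2,1),np.array(b,float).reshape(2,1)); return (X[:3]/X[3]).ravel()
print('cab',tri((141,124),(241,87)),tri((128,276),(155,143)))
print('vise top',tri((180+155/3.6,120+297/3.6),(200+172/3.3,130+120/3.3)), 'handle',tri((180+465/3.6,120+440/3.6),(200+292/3.3,130+305/3.3)),tri((180+410/3.6,120+550/3.6),(200+190/3.3,130+392/3.3)))
```

```text
[695.42203177 -11.25169193  -3.01532301] -172.76528257840994 0.9437819616727836 
 [[-0.5  0.2]
 [ 0.3  0.5]
 [ 1.2  1.4]
 [ 1.8  2.6]
 [-1.5 -3.4]
 [ 0.5 -0.2]
 [-1.1  1. ]
 [ 0.1  1.1]
 [-0.4 -2.1]
 [-0.3 -1.9]]
rib [[735.10357479  -6.21431729  42.        ]]
[ 6.95224356e+02 -1.12779285e+01 -3.01445077e+00 -8.58518473e-03] -172.7153067747132 0.8071724502796087 
 [[-0.5  0.3]
 [ 0.3  0.6]
 [ 1.3  1.6]
 [ 1.8  2.7]
 [-1.4 -2.9]
 [ 0.6  0.3]
 [-1.1  0.6]
 [ 0.1  0.7]
 [-0.4 -2.3]
 [-0.3 -2.1]]
rib [[735.25769121  -6.16041024  41.65504903]]
cab [730.60367875 164.08079693 168.02677773] [443.8503573  166.98462886 146.78007654]
vise top [596.91773643   6.30577788  72.85339117] handle [ 514.01627419 -180.67562748   72.91408448] [ 447.45649471 -152.30041202   25.33394512]
```

```bash
cat >> h.py <<'E'
def to(x,y,z,yaw=None):
    o=status.get_obs(); Rm=R.from_euler('xyz',o['eef_rot']).as_matrix()
    d=Rm.T@(np.array([x,y,z])-o['ee_pos'])/1000; cy=np.degrees(o['eef_rot'][2])
    s=None if yaw is None else -((yaw-cy+180)%360-180)
    print('t',round(float(o['time']),2),'ee',np.round(o['ee_pos'],1),'rpy',np.round(np.degrees(o['eef_rot']),2),'F',np.round(o['contact_force'],1),'w',np.round(o['width']*85.4,1),'-> shift',np.round(d,4),'spin',s)
E
python3 -c "
from h import *
to(460,320,300,175);to(734,-6.2,200,187.25)"
```

```text
t 1.25 ee [207.1 642.5 239.3] rpy [-180.     -0.    162.13] F [0.9 0.3 0.5] w 85.3 -> shift [-0.3397 -0.2293 -0.0607] spin -12.866565461734751
t 1.25 ee [207.1 642.5 239.3] rpy [-180.     -0.    162.13] F [0.9 0.3 0.5] w 85.3 -> shift [-0.7005 -0.4557  0.0393] spin -25.11656546173475
```

```bash
python3 -m jog '[{"z":-0.06,"grip":0.04},{"x":-0.05,"y":-0.034,"z":-0.06,"spin":-2,"grip":0.04},{"x":-0.1,"y":-0.068,"z":-0.06,"spin":-4,"grip":0.04},{"x":-0.15,"y":-0.101,"z":-0.06,"spin":-6,"grip":0.04},{"x":-0.2,"y":-0.135,"z":-0.06,"spin":-8,"grip":0.04},{"x":-0.25,"y":-0.169,"z":-0.06,"spin":-9,"grip":0.04},{"x":-0.3,"y":-0.202,"z":-0.06,"spin":-11,"grip":0.04},{"x":-0.35,"y":-0.236,"z":-0.06,"spin":-13,"grip":0.04},{"x":-0.4,"y":-0.268,"z":-0.06,"spin":-15,"grip":0.04},{"x":-0.45,"y":-0.3,"z":-0.06,"spin":-17,"grip":0.04},{"x":-0.5,"y":-0.33,"z":-0.06,"spin":-18,"grip":0.04},{"x":-0.55,"y":-0.36,"z":-0.06,"spin":-20,"grip":0.04},{"x":-0.6,"y":-0.393,"z":-0.05,"spin":-22,"grip":0.04},{"x":-0.65,"y":-0.425,"z":-0.02,"spin":-24,"grip":0.04},{"x":-0.7,"y":-0.456,"z":0.02,"spin":-25.1,"grip":0.04},{"x":-0.7,"y":-0.456,"z":0.039,"spin":-25.1,"grip":0.04},{"x":-0.7005,"y":-0.4557,"z":0.0393,"spin":-25.1,"grip":0.04}]' 30
python3 -c "
from h import *
to(734.5,-6.2,31,187.25)
im=cam('top');save(im,'pics/t2.png')
im=cam('scene');save(im,'pics/s2.png')"
```

```text
t 1.25 ee [207.1 642.5 239.3] rpy [-180.     -0.    162.13] F [0.9 0.3 0.5] w 85.3 -> shift [-0.701  -0.4556  0.2083] spin -25.11656546173475validation failed for argument at $[0]...
```

View pics/s2.png

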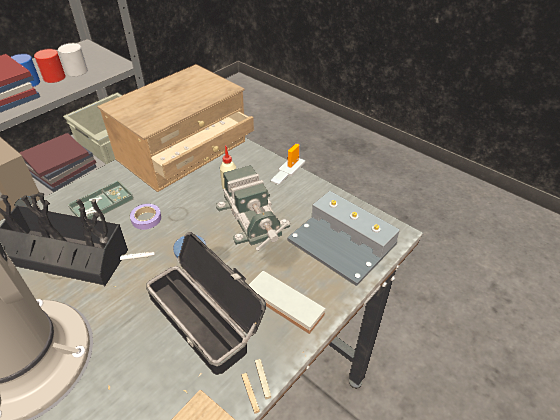

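The picture is unchanged because the call was refused. I think every row needs all its fields.

```bash
python3 -m jog '[{"x":0,"y":0,"z":-0.06,"spin":0,"grip":0.04},{"x":-0.05,"y":-0.034,"z":-0.06,"spin":-2,"grip":0.04},{"x":-0.1,"y":-0.068,"z":-0.06,"spin":-4,"grip":0.04},{"x":-0.15,"y":-0.101,"z":-0.06,"spin":-6,"grip":0.04},{"x":-0.2,"y":-0.135,"z":-0.06,"spin":-8,"grip":0.04},{"x":-0.25,"y":-0.169,"z":-0.06,"spin":-9,"grip":0.04},{"x":-0.3,"y":-0.202,"z":-0.06,"spin":-11,"grip":0.04},{"x":-0.35,"y":-0.236,"z":-0.06,"spin":-13,"grip":0.04},{"x":-0.4,"y":-0.268,"z":-0.06,"spin":-15,"grip":0.04},{"x":-0.45,"y":-0.3,"z":-0.06,"spin":-17,"grip":0.04},{"x":-0.5,"y":-0.33,"z":-0.06,"spin":-18,"grip":0.04},{"x":-0.55,"y":-0.36,"z":-0.06,"spin":-20,"grip":0.04},{"x":-0.6,"y":-0.393,"z":-0.05,"spin":-22,"grip":0.04},{"x":-0.65,"y":-0.425,"z":-0.02,"spin":-24,"grip":0.04},{"x":-0.7,"y":-0.456,"z":0.02,"spin":-25.1,"grip":0.04},{"x":-0.7,"y":-0.456,"z":0.039,"spin":-25.1,"grip":0.04},{"x":-0.7005,"y":-0.4557,"z":0.0393,"spin":-25.1,"grip":0.04}]' 30
python3 -c "
from h import *
to(734.5,-6.2,31,187.25)
im=cam('scene');save(im,'pics/s3.png')"
```

```text
time: 3.48
ee_pos: [732.7, -7.3, 197.1]
eef_rot: [-3.142, -0.005, -3.017]
contact_force: [0.3, 0.4, -0.5]
width: 0.469
t 3.48 ee [732.7  -7.3 197.1] rpy [-180.     -0.29 -172.87] F [ 0.3  0.4 -0.5] w 40.0 -> shift [-0.0028  0.0009  0.1661] spin -0.11992082558379025
```

View pics/s3.png

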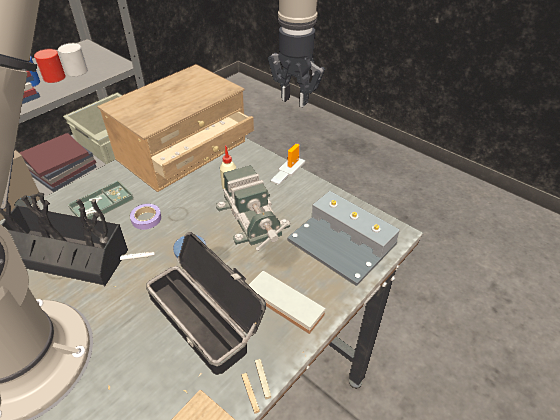

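The gripper at (297,85) hangs above the orange rib at (294,155), with nothing in the way. I'll descend and grip.

```bash
python3 -m jog '[{"x":-0.002,"y":0.001,"z":0.05,"spin":0,"grip":0.04},{"x":-0.002,"y":0.001,"z":0.1,"spin":0,"grip":0.04},{"x":-0.002,"y":0.001,"z":0.14,"spin":0,"grip":0.04},{"x":-0.002,"y":0.001,"z":0.166,"spin":0,"grip":0.04},{"x":-0.002,"y":0.001,"z":0.166,"spin":0,"grip":0.04},{"x":-0.002,"y":0.001,"z":0.166,"spin":0,"grip":0.04}]'
python3 -c "
from h import *
to(734.5,-6.2,31,187.25)
im=cam('scene');f=im['frame'][90:230,200:400,::-1];cv2.imwrite('pics/s4.png',cv2.resize(f,None,fx=4,fy=4))"
```

```text
time: 4.28
ee_pos: [736.6, -3.5, 35.9]
eef_rot: [3.141, 0.002, -3.014]
contact_force: [0.2, -0.0, -0.3]
width: 0.466
t 4.28 ee [736.6  -3.5  35.9] rpy [ 1.7996e+02  1.0000e-01 -1.7271e+02] F [ 0.2 -0.  -0.3] w 39.8 -> shift [ 0.0025 -0.0024  0.0049] spin 0.041156466482448195
```

View pics/s4.png

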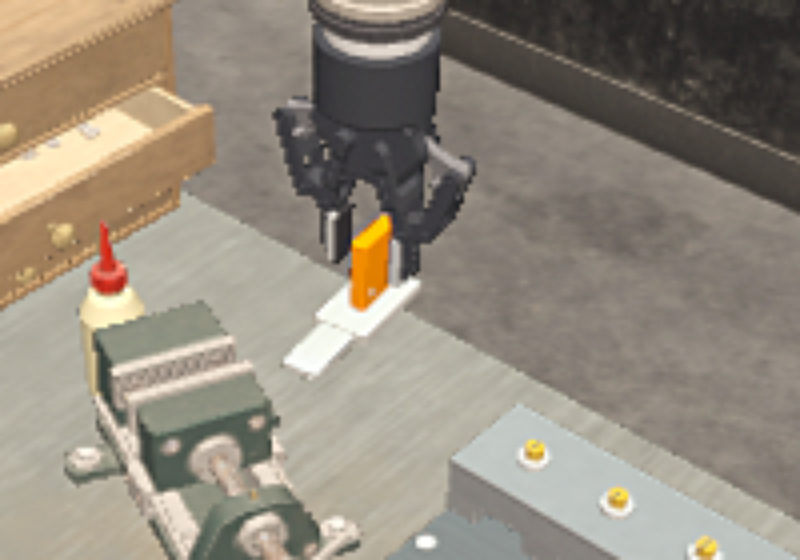

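The fingers straddle the rib at (370,262). They sit slightly to the left of it, so I'll centre by 2.4 mm and then close.

```bash
python3 -m jog '[{"x":0.002,"y":-0.003,"z":0.005,"spin":0,"grip":0.04},{"x":0.002,"y":-0.003,"z":0.005,"spin":0,"grip":0.03},{"x":0.002,"y":-0.003,"z":0.005,"spin":0,"grip":0.005},{"x":0.002,"y":-0.003,"z":0.005,"spin":0,"grip":0.005},{"x":0.002,"y":-0.003,"z":0.005,"spin":0,"grip":0.005},{"x":0.002,"y":-0.003,"z":0.005,"spin":0,"grip":0.005},{"x":0.002,"y":-0.003,"z":0.005,"spin":0,"grip":0.005},{"x":0.002,"y":-0.003,"z":0.005,"spin":0,"grip":0.005}]' 60
python3 -m jog '[{"x":0,"y":0,"z":-0.02,"spin":0,"grip":0.005},{"x":0,"y":0,"z":-0.06,"spin":0,"grip":0.005},{"x":0,"y":0,"z":-0.12,"spin":0,"grip":0.005},{"x":0,"y":0,"z":-0.17,"spin":0,"grip":0.005},{"x":0,"y":0,"z":-0.17,"spin":0,"grip":0.005}]' 60
python3 -c "
from h import *
im=cam('scene');f=im['frame'][20:230,200:400,::-1];cv2.imwrite('pics/s5.png',cv2.resize(f,None,fx=2.8,fy=2.8))
to(620,-140,200,90)
to(515,-260,160,0)"
```

```text
time: 5.32
ee_pos: [735.3, -7.1, 31.4]
eef_rot: [3.141, 0.002, -3.015]
contact_force: [-1.7, -0.4, 6.2]
width: 0.13
time: 5.95
ee_pos: [738.0, -7.6, 208.1]
eef_rot: [-3.141, 0.013, -3.015]
contact_force: [0.6, -0.3, -1.3]
width: 0.133
t 6.0 ee [736.2  -7.3 204.7] rpy [ 179.99    0.43 -172.73] F [ 0.  -0.2 -1.2] w 11.4 -> shift [ 0.1321 -0.1169  0.0037] spin 97.26889585836375
t 6.0 ee [736.2  -7.3 204.7] rpy [ 179.99    0.43 -172.73] F [ 0.  -0.2 -1.2] w 11.4 -> shift [ 0.2517 -0.2226  0.0427] spin -172.73110414163625
```

View pics/s5.png

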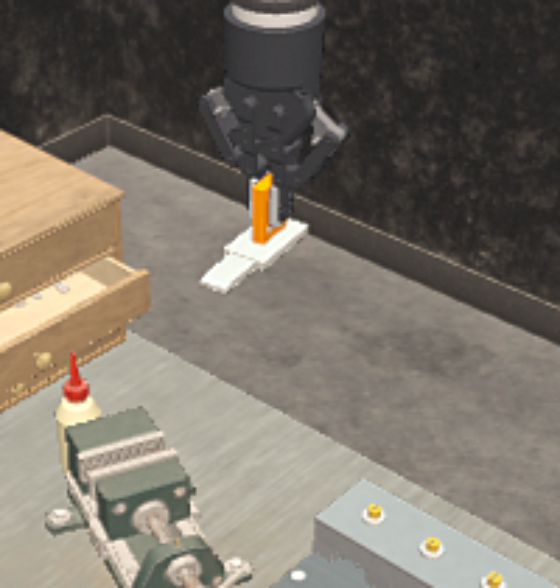

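The feeler is held level at (255,235). Next I'll carry it over the stand and turn it through about 187°, keeping j7 within its range.

```bash
python3 -m jog '[{"x":0.015,"y":-0.013,"z":0,"spin":9,"grip":0.005},{"x":0.03,"y":-0.027,"z":0,"spin":18,"grip":0.005},{"x":0.045,"y":-0.04,"z":0,"spin":28,"grip":0.005},{"x":0.06,"y":-0.053,"z":0,"spin":38,"grip":0.005},{"x":0.075,"y":-0.066,"z":0,"spin":48,"grip":0.005},{"x":0.09,"y":-0.08,"z":0,"spin":58,"grip":0.005},{"x":0.105,"y":-0.093,"z":0,"spin":68,"grip":0.005},{"x":0.12,"y":-0.106,"z":0,"spin":78,"grip":0.005},{"x":0.132,"y":-0.117,"z":0,"spin":88,"grip":0.005},{"x":0.132,"y":-0.117,"z":0,"spin":97,"grip":0.005},{"x":0.132,"y":-0.117,"z":0,"spin":97,"grip":0.005}]'
python3 -c "
from h import *
print(status.get_obs()['qpos'])
to(515,-260,160,0)"
```

```text
time: 7.38
ee_pos: [619.1, -139.6, 202.3]
eef_rot: [3.137, -0.001, 1.577]
contact_force: [0.9, -0.0, -1.7]
width: 0.131
[-0.37332471  0.52543171  0.70123565  1.73274184 -0.3915613   1.02288098
  0.47392921]
t 7.38 ee [ 619.1 -139.6  202.3] rpy [ 1.7973e+02 -6.0000e-02  9.0340e+01] F [ 0.9 -0.  -1.7] w 11.2 -> shift [-0.1198 -0.105   0.0417] spin 90.34310280180264
```

```bash
python3 -m jog '[{"x":-0.015,"y":-0.013,"z":0,"spin":9,"grip":0.005},{"x":-0.03,"y":-0.026,"z":0,"spin":18,"grip":0.005},{"x":-0.045,"y":-0.04,"z":0,"spin":28,"grip":0.005},{"x":-0.06,"y":-0.053,"z":0,"spin":38,"grip":0.005},{"x":-0.075,"y":-0.066,"z":0,"spin":48,"grip":0.005},{"x":-0.09,"y":-0.08,"z":0,"spin":58,"grip":0.005},{"x":-0.105,"y":-0.092,"z":0,"spin":68,"grip":0.005},{"x":-0.12,"y":-0.105,"z":0,"spin":78,"grip":0.005},{"x":-0.12,"y":-0.105,"z":0.02,"spin":88,"grip":0.005},{"x":-0.12,"y":-0.105,"z":0.042,"spin":90.3,"grip":0.005},{"x":-0.12,"y":-0.105,"z":0.042,"spin":90.3,"grip":0.005}]'
python3 -c "
from h import *
print(status.get_obs()['qpos'])
im=cam('top');save(im,'pics/t6.png');f=im['frame'][120:280,220:420,::-1];cv2.imwrite('pics/t6z.png',cv2.resize(f,None,fx=4,fy=3.9999,interpolation=2))
im=cam('scene');f=im['frame'][100:300,240:460,::-1];cv2.imwrite('pics/s6.png',cv2.resize(f,None,fx=2.8,fy=2.8))
to(515,-260,60,0)"
```

```text
time: 8.75
ee_pos: [513.9, -259.1, 157.7]
eef_rot: [-3.139, -0.001, 0.004]
contact_force: [0.0, 0.8, 0.4]
width: 0.136
[-0.391034    0.65465673  1.07620064  1.92125915 -0.69486124  0.99777922
 -0.55854252]
t 8.85 ee [ 515.  -260.2  159.8] rpy [-179.93   -0.23    0.21] F [-0.2  0.2  0.2] w 11.2 -> shift [-0.0004 -0.0001  0.0998] spin 0.20505419942909953
```

View pics/s6.png

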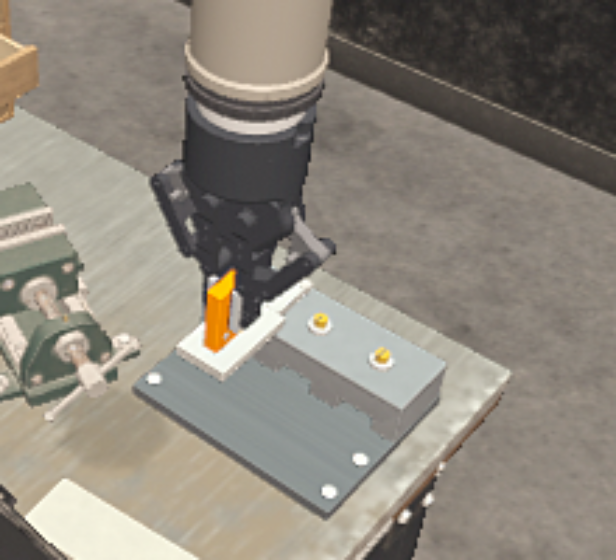

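View pics/t6z.png

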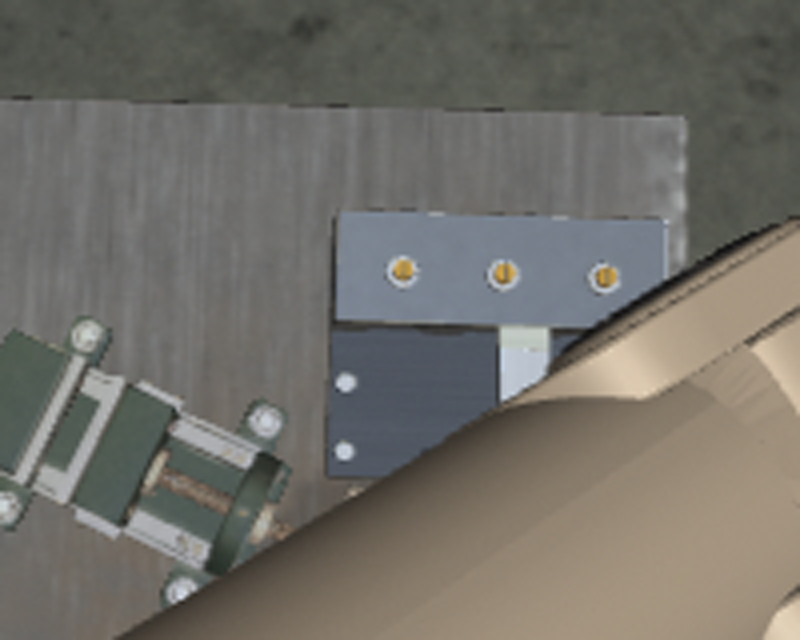

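The scene view shows the feeler gripped level over the bed. In the top view the blade nose at (524,326) points straight at mouth 2. I'll check where the nose is relative to the tool.

```bash
python3 -c "
from h import *
im=cam('top')
for u in (498,549): print(ray(im,220+(u-1.5)/4,120+(326-1.5)/4,133))
for u,v in ((403,270),(504,274),(606,277)): print(ray(im,220+(u-1.5)/4,120+(v-1.5)/4,60))
to(515,-260.5,60,0)"
```

```text
[ 596.26429724 -245.1355228   133.        ]
[ 596.99203135 -270.75307412  133.        ]
[ 637.622731   -204.32094892   60.        ]
[ 636.94874885 -260.21923342   60.        ]
[ 636.85263742 -316.58722606   60.        ]
t 8.9 ee [ 515.3 -260.4  160.2] rpy [-1.7995e+02 -3.0000e-01  1.7000e-01] F [0.  0.2 0.2] w 11.5 -> shift [-0.0008  0.0002  0.1002] spin 0.1697166269329955
```

```bash
python3 -m jog '[{"x":-0.005,"y":0.001,"z":0.05,"spin":0.2,"grip":0.005},{"x":-0.005,"y":0.001,"z":0.1,"spin":0.2,"grip":0.005},{"x":-0.005,"y":0.001,"z":0.108,"spin":0.2,"grip":0.005},{"x":-0.005,"y":0.001,"z":0.11,"spin":0.2,"grip":0.005},{"x":-0.005,"y":0.001,"z":0.112,"spin":0.2,"grip":0.005},{"x":-0.005,"y":0.001,"z":0.112,"spin":0.2,"grip":0.005}]'
python3 -c "
from h import *
im=cam('top');f=im['frame'][160:260,280:405,::-1];cv2.imwrite('pics/t7z.png',cv2.resize(f,None,fx=6,fy=6,interpolation=2))
im=cam('scene');f=im['frame'][150:300,260:430,::-1];cv2.imwrite('pics/s7.png',cv2.resize(f,None,fx=4,fy=4,interpolation=2))
to(515,-260,43,0)"
```

```text
time: 9.65
ee_pos: [511.7, -261.6, 49.5]
eef_rot: [-3.141, -0.007, -0.0]
contact_force: [-0.1, 0.2, -0.5]
width: 0.131
t 9.75 ee [ 511.4 -261.5   49.1] rpy [-1.7997e+02 -3.7000e-01 -1.0000e-02] F [-0.2  0.2 -1.4] w 11.2 -> shift [ 0.0036 -0.0015  0.0061] spin -0.013752797588864496
```

View pics/t7z.png

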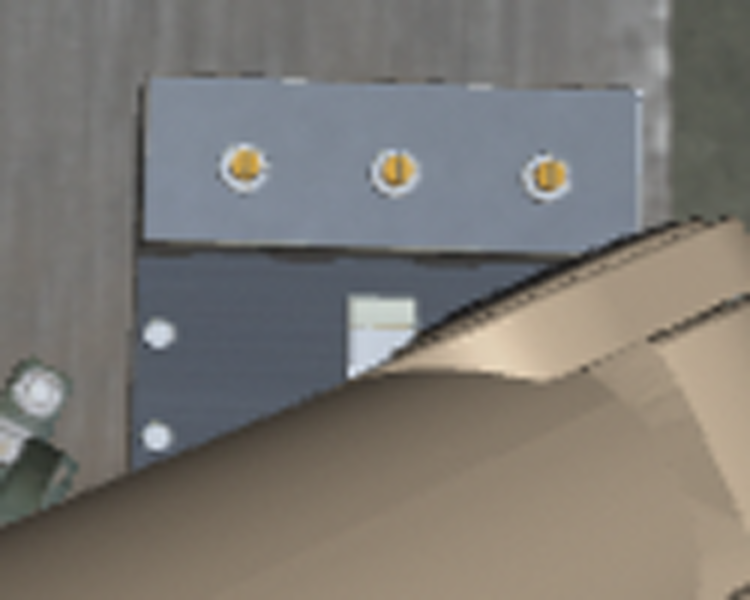

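View pics/s7.png

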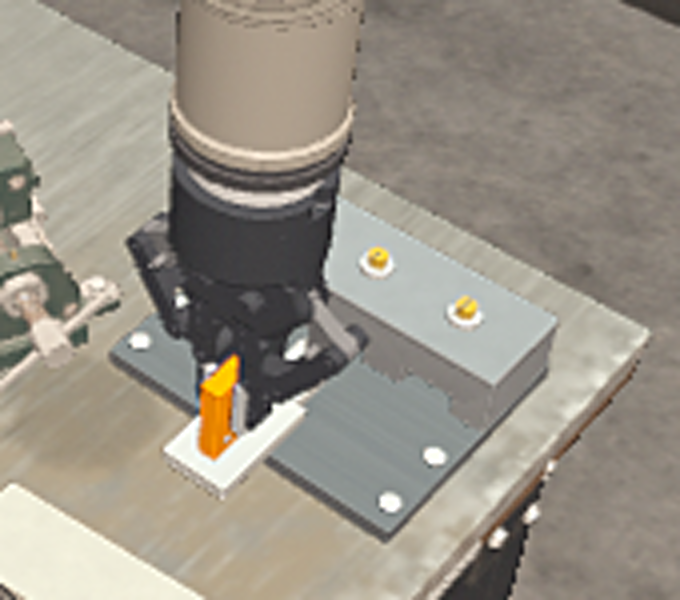

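The nose edge is at (348–415, 297) in the top crop, clear of the front plate. I'll measure it at its real height.

```bash
python3 -c "
from h import *
im=cam('top')
for u in (348,415): print(ray(im,280+(u-2.5)/6,160+(297-2.5)/6,23))
to(515,-260,43,0)"
```

```text
[ 594.65140331 -248.49901843   23.        ]
[ 595.38328717 -274.13795469   23.        ]
t 9.8 ee [ 511.3 -261.4   48.9] rpy [-1.7996e+02 -3.5000e-01 -2.0000e-02] F [-0.8 -1.1 -1. ] w 11.1 -> shift [ 0.0037 -0.0014  0.0059] spin -0.015643592985270516
```

```bash
python3 -m jog '[{"x":0,"y":-0.001,"z":0.004,"spin":0,"grip":0.005},{"x":0,"y":-0.001,"z":0.006,"spin":0,"grip":0.005},{"x":0,"y":-0.001,"z":0.0065,"spin":0,"grip":0.005},{"x":0,"y":-0.001,"z":0.007,"spin":0,"grip":0.005}]'
python3 -c "
from h import *
to(570,-260.2,43,0)"
```

```text
time: 10.3
ee_pos: [511.3, -260.2, 43.0]
eef_rot: [-3.139, -0.007, -0.0]
contact_force: [-5.1, 4.9, 18.7]
width: 0.129
t 10.3 ee [ 511.3 -260.2   43. ] rpy [-1.7986e+02 -3.9000e-01 -2.0000e-02] F [-5.1  4.9 18.7] w 11.0 -> shift [0.0587 0.     0.0004] spin -0.022090352129453095
```

Contact with the bed is at z≈43. I'll ease off and slide in.

```bash
python3 -m jog '[{"x":0,"y":0,"z":-0.0008,"spin":0,"grip":0.005},{"x":0.005,"y":0,"z":-0.0008,"spin":0,"grip":0.005},{"x":0.01,"y":0,"z":-0.0008,"spin":0,"grip":0.005},{"x":0.016,"y":0,"z":-0.0008,"spin":0,"grip":0.005},{"x":0.022,"y":0,"z":-0.0008,"spin":0,"grip":0.005},{"x":0.028,"y":0,"z":-0.0008,"spin":0,"grip":0.005}]'
python3 -m jog '[{"x":0.001,"y":0,"z":0,"spin":0,"grip":0.005},{"x":0.002,"y":0,"z":0,"spin":0,"grip":0.005}]'
python3 -c "
from h import *
to(570,-260.2,43,0)"
```

```text
time: 11.05
ee_pos: [539.7, -260.2, 43.9]
eef_rot: [-3.139, -0.007, -0.0]
contact_force: [0.2, 0.3, -1.0]
width: 0.133
time: 11.3
ee_pos: [541.7, -260.2, 43.9]
eef_rot: [-3.139, -0.006, -0.0]
contact_force: [-0.0, 0.5, -1.3]
width: 0.135
t 11.3 ee [ 541.7 -260.2   43.9] rpy [-1.7986e+02 -3.7000e-01 -2.0000e-02] F [-0.   0.5 -1.3] w 11.5 -> shift [ 0.0283 -0.      0.0011] spin -0.02166426938228483
```

```bash
python3 -m jog '[{"x":0.002,"y":0,"z":0.0003,"spin":0,"grip":0.005},{"x":0.004,"y":0,"z":0.0003,"spin":0,"grip":0.005},{"x":0.006,"y":0,"z":0.0003,"spin":0,"grip":0.005}]'
python3 -m jog '[{"x":0.002,"y":0,"z":0,"spin":0,"grip":0.005},{"x":0.004,"y":0,"z":0,"spin":0,"grip":0.005}]'
python3 -m jog '[{"x":0.002,"y":0,"z":0,"spin":0,"grip":0.005},{"x":0.004,"y":0,"z":0,"spin":0,"grip":0.005}]'
```

```text
time: 11.68
ee_pos: [547.8, -260.2, 43.6]
eef_rot: [-3.139, -0.006, -0.0]
contact_force: [0.1, 0.1, -1.1]
width: 0.138
time: 11.92
ee_pos: [552.0, -260.2, 43.6]
eef_rot: [-3.139, -0.006, -0.0]
contact_force: [-0.2, 0.3, -0.7]
width: 0.134
time: 12.18
ee_pos: [556.1, -260.2, 43.7]
eef_rot: [-3.139, -0.006, -0.0]
contact_force: [-0.1, -0.2, -1.0]
width: 0.129
```

```bash
python3 -m jog '[{"x":0.002,"y":0,"z":0,"spin":0,"grip":0.005},{"x":0.004,"y":0,"z":0,"spin":0,"grip":0.005}]'
python3 -m jog '[{"x":0.002,"y":0,"z":0,"spin":0,"grip":0.005},{"x":0.004,"y":0,"z":0,"spin":0,"grip":0.005}]'
python3 -m jog '[{"x":0.002,"y":0,"z":0,"spin":0,"grip":0.005},{"x":0.004,"y":0,"z":0,"spin":0,"grip":0.005}]'
```

```text
time: 12.42
ee_pos: [560.3, -260.2, 43.7]
eef_rot: [-3.139, -0.006, -0.0]
contact_force: [0.3, -0.5, -1.3]
width: 0.135
time: 12.68
ee_pos: [564.4, -260.2, 43.7]
eef_rot: [-3.139, -0.006, -0.0]
contact_force: [-0.3, -0.2, -0.5]
width: 0.136
time: 12.92
ee_pos: [568.6, -260.2, 43.8]
eef_rot: [-3.139, -0.007, -0.0]
contact_force: [-0.6, -0.3, -0.7]
width: 0.132
```

The blade went in nearly its full length with no force in x or z, so mouth 2 is the slack one. I'll back out and shift to mouth 3, which is on the side away from the vise.

```bash
python3 -m jog '[{"x":-0.02,"y":0,"z":-0.0002,"spin":0,"grip":0.005},{"x":-0.04,"y":0,"z":-0.0005,"spin":0,"grip":0.005},{"x":-0.055,"y":0,"z":-0.001,"spin":0,"grip":0.005},{"x":-0.057,"y":0,"z":-0.002,"spin":0,"grip":0.005},{"x":-0.057,"y":0.025,"z":-0.003,"spin":0,"grip":0.005},{"x":-0.057,"y":0.05,"z":-0.003,"spin":0,"grip":0.005},{"x":-0.057,"y":0.056,"z":-0.002,"spin":0,"grip":0.005},{"x":-0.057,"y":0.0562,"z":-0.001,"spin":0,"grip":0.005},{"x":-0.057,"y":0.0562,"z":-0.0005,"spin":0,"grip":0.005}]'
python3 -c "
from h import *
to(541,-316.5,43.6,0)"
```

```text
time: 14.05
ee_pos: [511.9, -315.0, 43.3]
eef_rot: [-3.138, -0.006, 0.001]
contact_force: [-0.8, 0.8, -1.3]
width: 0.131
t 14.05 ee [ 511.9 -315.    43.3] rpy [-1.7979e+02 -3.5000e-01  5.0000e-02] F [-0.8  0.8 -1.3] w 11.2 -> shift [ 0.0291  0.0015 -0.0001] spin 0.053726703532674946
```

```bash
python3 -m jog '[{"x":0,"y":0.0015,"z":-0.0002,"spin":0,"grip":0.005},{"x":0.008,"y":0.0015,"z":-0.0002,"spin":0,"grip":0.005},{"x":0.016,"y":0.0015,"z":-0.0002,"spin":0,"grip":0.005},{"x":0.024,"y":0.0015,"z":-0.0002,"spin":0,"grip":0.005},{"x":0.03,"y":0.0015,"z":-0.0002,"spin":0,"grip":0.005}]'
python3 -m jog '[{"x":0.002,"y":0,"z":0,"spin":0,"grip":0.005},{"x":0.004,"y":0,"z":0,"spin":0,"grip":0.005}]'
python3 -m jog '[{"x":0.002,"y":0,"z":0,"spin":0,"grip":0.005},{"x":0.004,"y":0,"z":0,"spin":0,"grip":0.005}]'
```

```text
time: 14.68
ee_pos: [542.7, -316.4, 43.7]
eef_rot: [-3.138, -0.006, 0.002]
contact_force: [-0.5, -0.2, -0.1]
width: 0.132
time: 14.92
ee_pos: [546.7, -316.4, 43.6]
eef_rot: [-3.138, -0.006, 0.001]
contact_force: [-0.7, -0.2, -1.4]
width: 0.138
time: 15.18
ee_pos: [548.5, -316.6, 43.4]
eef_rot: [-3.137, -0.003, 0.0]
contact_force: [-8.9, 0.2, 3.7]
width: 0.131
```

```bash
python3 -m jog '[{"x":0.001,"y":0,"z":0,"spin":0,"grip":0.005},{"x":0.0025,"y":0,"z":0,"spin":0,"grip":0.005}]'
```

```text
time: 15.42
ee_pos: [548.5, -316.6, 43.4]
eef_rot: [-3.136, 0.001, -0.001]
contact_force: [-11.2, 2.6, 8.2]
width: 0.13
```

The blade is blocked hard about 22 mm in, at 11 N with no advance, so mouth 3 is the tight one and mouth 1 must be right. I'll back out and move toward mouth 1 with the nose close to the plate, since the vise handle tip is at about (514,-181,73).

```bash
python3 -m jog '[{"x":-0.01,"y":0,"z":-0.0003,"spin":0,"grip":0.005},{"x":-0.022,"y":0,"z":-0.0005,"spin":0,"grip":0.005},{"x":-0.027,"y":0,"z":-0.002,"spin":0,"grip":0.005},{"x":-0.028,"y":-0.03,"z":-0.005,"spin":0,"grip":0.005},{"x":-0.028,"y":-0.06,"z":-0.005,"spin":0,"grip":0.005},{"x":-0.028,"y":-0.08,"z":-0.005,"spin":0,"grip":0.005},{"x":-0.028,"y":-0.08,"z":-0.005,"spin":0,"grip":0.005}]'
python3 -c "
from h import *
im=cam('top');f=im['frame'][160:260,240:365,::-1];cv2.imwrite('pics/t8z.png',cv2.resize(f,None,fx=6,fy=6,interpolation=2))
im=cam('scene');f=im['frame'][150:300,230:400,::-1];cv2.imwrite('pics/s8.png',cv2.resize(f,None,fx=4,fy=4,interpolation=2))
to(523,-204.3,48,0)"
```

```text
time: 16.3
ee_pos: [521.2, -234.8, 48.8]
eef_rot: [-3.135, 0.001, 0.002]
contact_force: [0.5, -0.6, -0.9]
width: 0.132
t 16.4 ee [ 520.8 -237.3   49.2] rpy [-1.7971e+02  2.0000e-02 -4.0000e-02] F [-0.6  0.3 -1. ] w 11.2 -> shift [ 0.0022 -0.033   0.0014] spin -0.03956286650441143
```

View pics/t8z.png

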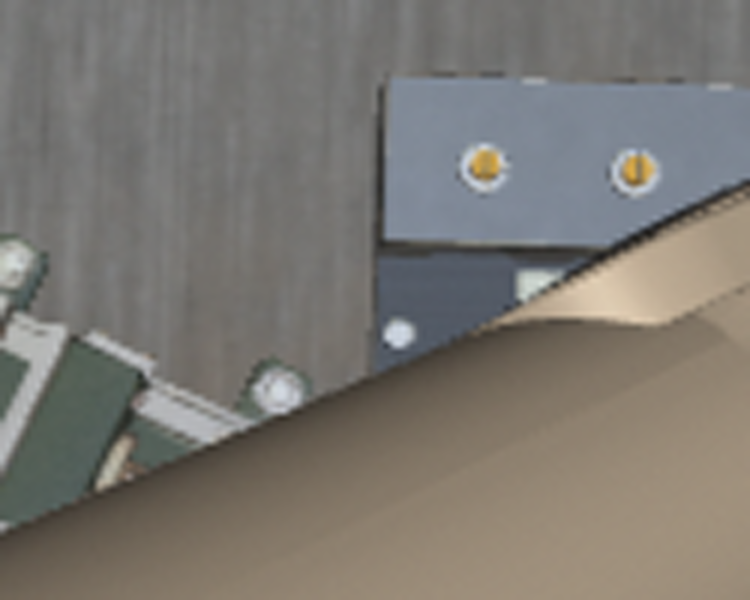

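View pics/s8.png

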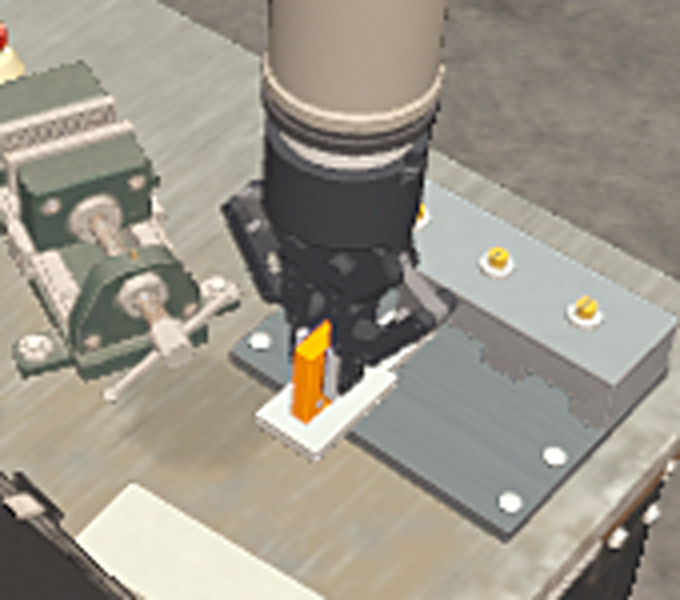

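The feeler is clear at mouth 2's left. The outer knuckle's lower end shows at (275,300) and the handle tip at (237,292). I'll work out the hand outline in the x=521 plane and compare.

```bash
python3 -c "
from h import *
im=cam('scene')
M=cv2.Rodrigues(np.array(im['rvec']))[0]; C=-M.T@np.array(im['tvec']).ravel()
for n,u,v in [('knuckle top',225,205),('mid',240,240),('lower',272,302),('finger mid',290,330),('tip',295,375),('pad',298,350)]:
  for X in (508,521,535):
    d=M.T@np.array([(230+(u-1.5)/4-im['cx'])/im['fx'],(150+(v-1.5)/4-im['cy'])/im['fy'],1]); P=C+d*(X-C[0])/d[0]; print(n,np.round(P), 'dy',round(P[1]+237.5))
"
```

```text
knuckle top [ 508. -177.  135.] dy 61
knuckle top [ 521. -166.  120.] dy 71
knuckle top [ 535. -154.  103.] dy 83
mid [ 508. -187.  118.] dy 50
mid [ 521. -177.  102.] dy 61
mid [ 535. -165.   85.] dy 72
lower [ 508. -209.   89.] dy 28
lower [ 521. -199.   72.] dy 38
lower [ 535. -188.   54.] dy 49
finger mid [ 508. -221.   77.] dy 16
finger mid [ 521. -212.   60.] dy 26
finger mid [ 535. -201.   42.] dy 36
tip [ 508. -226.   47.] dy 11
tip [ 521. -217.   29.] dy 21
tip [ 535. -206.   10.] dy 31
pad [ 508. -227.   66.] dy 10
pad [ 521. -218.   49.] dy 20
pad [ 535. -207.   30.] dy 30
```

```bash
python3 -m jog '[{"x":0.003,"y":-0.01,"z":0,"spin":0,"grip":0.005},{"x":0.003,"y":-0.018,"z":0,"spin":0,"grip":0.005},{"x":0.003,"y":-0.024,"z":0,"spin":0,"grip":0.005},{"x":0.003,"y":-0.028,"z":0,"spin":0,"grip":0.005}]'
python3 -m jog '[{"x":0,"y":-0.002,"z":0,"spin":0,"grip":0.005},{"x":0,"y":-0.004,"z":0.002,"spin":0,"grip":0.005},{"x":0,"y":-0.004,"z":0.004,"spin":0,"grip":0.005}]'
python3 -c "
from h import *
to(523.5,-205,43.6,0)"
```

```text
time: 16.95
ee_pos: [523.7, -209.2, 49.3]
eef_rot: [-3.137, 0.001, -0.001]
contact_force: [0.1, -0.4, -1.1]
width: 0.129
time: 17.32
ee_pos: [523.7, -205.1, 45.2]
eef_rot: [-3.137, 0.001, -0.001]
contact_force: [-0.7, -0.3, -1.1]
width: 0.133
t 17.32 ee [ 523.7 -205.1   45.2] rpy [-1.7972e+02  3.0000e-02 -5.0000e-02] F [-0.7 -0.3 -1.1] w 11.3 -> shift [-0.0002 -0.0001  0.0016] spin -0.05477196872669765
```

There has been no contact with the vise. I'll lower and slide in.

```bash
python3 -m jog '[{"x":0,"y":0,"z":0.0013,"spin":0,"grip":0.005},{"x":0.004,"y":-0.0005,"z":0.0015,"spin":0,"grip":0.005},{"x":0.01,"y":-0.0008,"z":0.0015,"spin":0,"grip":0.005},{"x":0.018,"y":-0.0008,"z":0.0015,"spin":0,"grip":0.005}]'
python3 -m jog '[{"x":0.003,"y":0,"z":0,"spin":0,"grip":0.005},{"x":0.006,"y":0,"z":0,"spin":0,"grip":0.005}]'
python3 -m jog '[{"x":0.003,"y":0,"z":0,"spin":0,"grip":0.005},{"x":0.006,"y":0,"z":0,"spin":0,"grip":0.005}]'
```

```text
time: 17.82
ee_pos: [542.3, -204.3, 43.7]
eef_rot: [-3.137, 0.0, -0.001]
contact_force: [-0.4, -0.6, -0.7]
width: 0.132
time: 18.08
ee_pos: [548.6, -204.3, 43.7]
eef_rot: [-3.137, 0.0, -0.001]
contact_force: [-0.2, -0.3, -2.2]
width: 0.134
time: 18.32
ee_pos: [554.7, -204.3, 43.7]
eef_rot: [-3.137, 0.001, -0.001]
contact_force: [0.1, 0.2, -2.1]
width: 0.134
```

```bash
python3 -m jog '[{"x":0.002,"y":0,"z":0,"spin":0,"grip":0.005},{"x":0.005,"y":0,"z":0,"spin":0,"grip":0.005}]'
python3 -m jog '[{"x":0.002,"y":0,"z":0,"spin":0,"grip":0.005},{"x":0.005,"y":0,"z":0,"spin":0,"grip":0.005}]'
python3 -m jog '[{"x":0.002,"y":0,"z":0,"spin":0,"grip":0.005},{"x":0.004,"y":0,"z":0,"spin":0,"grip":0.005}]'
```

```text
time: 18.58
ee_pos: [557.1, -204.3, 43.4]
eef_rot: [-3.135, 0.005, -0.002]
contact_force: [-11.8, 2.3, 9.9]
width: 0.133
time: 18.82
ee_pos: [557.3, -204.4, 43.6]
eef_rot: [-3.132, 0.013, -0.003]
contact_force: [-19.6, 3.8, 18.0]
width: 0.132
time: 19.08
ee_pos: [557.5, -204.6, 44.0]
eef_rot: [-3.129, 0.019, -0.005]
contact_force: [-18.0, 3.8, 17.1]
width: 0.13
```

The blade met something at 31 mm in, where the plunger should begin, but it is binding. The high grip is probably pitching the nose down. I'll back off a little, let the feeler settle flat and look.

```bash
python3 -m jog '[{"x":-0.003,"y":0,"z":0,"spin":0,"grip":0.005},{"x":-0.005,"y":0,"z":0,"spin":0,"grip":0.005},{"x":-0.005,"y":0,"z":0,"spin":0,"grip":0.03},{"x":-0.005,"y":0,"z":0,"spin":0,"grip":0.03},{"x":-0.005,"y":0,"z":0,"spin":0,"grip":0.03}]'
python3 -c "
from h import *
im=cam('scene');f=im['frame'][130:280,230:400,::-1];cv2.imwrite('pics/s9.png',cv2.resize(f,None,fx=4,fy=4,interpolation=2))
to(552,-204.3,33,0)"
```

```text
time: 19.7
ee_pos: [552.5, -204.5, 44.0]
eef_rot: [-3.129, 0.019, -0.005]
contact_force: [0.3, 1.0, -0.2]
width: 0.353
t 19.75 ee [ 552.5 -204.5   44. ] rpy [-179.29    1.08   -0.26] F [0.1 0.9 0.4] w 30.0 -> shift [-0.0003 -0.0001  0.011 ] spin -0.2645826325869791
```

View pics/s9.png

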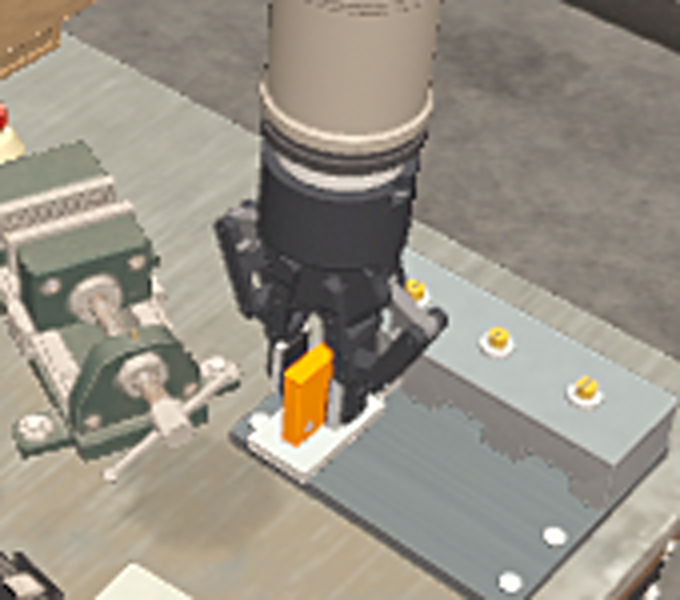

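The feeler lies flat on the bed in mouth 1, with the open fingers round the rib at (308,395). I'll regrip lower and harder, then push again.

```bash
python3 -m jog '[{"x":0,"y":0,"z":0.006,"spin":0,"grip":0.03},{"x":0,"y":0,"z":0.01,"spin":0,"grip":0.03},{"x":0,"y":0,"z":0.01,"spin":0,"grip":0.03},{"x":0,"y":0,"z":0.01,"spin":0,"grip":0.005},{"x":0,"y":0,"z":0.01,"spin":0,"grip":0.005},{"x":0,"y":0,"z":0.01,"spin":0,"grip":0.005},{"x":0,"y":0,"z":0.01,"spin":0,"grip":0.005}]' 100
python3 -m jog '[{"x":0.002,"y":0,"z":0,"spin":0,"grip":0.005},{"x":0.004,"y":0,"z":0,"spin":0,"grip":0.005}]'
python3 -m jog '[{"x":0.0015,"y":0,"z":0,"spin":0,"grip":0.005},{"x":0.003,"y":0,"z":0,"spin":0,"grip":0.005}]'
python3 -m jog '[{"x":0.0015,"y":0,"z":0,"spin":0,"grip":0.005},{"x":0.003,"y":0,"z":0,"spin":0,"grip":0.005}]'
```

```text
time: 20.62
ee_pos: [552.4, -204.7, 34.3]
eef_rot: [-3.13, 0.018, -0.005]
contact_force: [-1.2, -0.0, 1.9]
width: 0.129
time: 20.88
ee_pos: [555.4, -204.8, 34.2]
eef_rot: [-3.129, 0.02, -0.005]
contact_force: [-4.4, -0.1, 6.6]
width: 0.131
time: 21.12
ee_pos: [556.1, -204.9, 34.3]
eef_rot: [-3.128, 0.024, -0.006]
contact_force: [-11.7, 3.8, 13.5]
width: 0.129
time: 21.38
ee_pos: [556.2, -204.9, 34.4]
eef_rot: [-3.126, 0.029, -0.007]
contact_force: [-14.9, 3.6, 16.1]
width: 0.128
```

The force reading of -15 N in x and +16 N in z shows the arm's compliance pitching the nose down into the bed, so it self-locks. I'll take the downward load off by lifting about 1 mm while pushing.

```bash
python3 -m jog '[{"x":0,"y":0,"z":-0.001,"spin":0,"grip":0.005},{"x":0.001,"y":0,"z":-0.0012,"spin":0,"grip":0.005}]'
python3 -m jog '[{"x":0.0015,"y":0,"z":-0.0005,"spin":0,"grip":0.005},{"x":0.003,"y":0,"z":-0.0005,"spin":0,"grip":0.005}]'
```

```text
time: 21.62
ee_pos: [556.2, -204.7, 35.1]
eef_rot: [-3.125, 0.031, -0.007]
contact_force: [-5.0, 1.3, 1.6]
width: 0.127
time: 21.88
ee_pos: [556.6, -204.8, 35.1]
eef_rot: [-3.124, 0.035, -0.008]
contact_force: [-12.5, 1.0, 7.7]
width: 0.131
```

```bash
python3 -m jog '[{"x":-0.001,"y":0,"z":0,"spin":0,"grip":0.005},{"x":-0.001,"y":0,"z":0,"spin":0,"grip":0.02},{"x":-0.001,"y":0,"z":0.001,"spin":0,"grip":0.02},{"x":-0.001,"y":0,"z":0.001,"spin":0,"grip":0.005},{"x":-0.001,"y":0,"z":0.001,"spin":0,"grip":0.005},{"x":-0.001,"y":0,"z":0.001,"spin":0,"grip":0.005}]' 100
python3 -m jog '[{"x":0.002,"y":0,"z":-0.0004,"spin":0,"grip":0.005},{"x":0.004,"y":0,"z":-0.001,"spin":0,"grip":0.005},{"x":0.007,"y":0,"z":-0.0015,"spin":0,"grip":0.005}]'
python3 -c "
from h import *
im=cam('scene');f=im['frame'][130:280,230:400,::-1];cv2.imwrite('pics/s10.png',cv2.resize(f,None,fx=4,fy=4,interpolation=2))
to(570,-204.3,33,0)"
```

```text
time: 22.62
ee_pos: [556.0, -204.9, 34.4]
eef_rot: [-3.124, 0.035, -0.008]
contact_force: [0.8, -0.2, 2.9]
width: 0.128
time: 23.0
ee_pos: [558.8, -205.0, 34.8]
eef_rot: [-3.122, 0.042, -0.01]
contact_force: [-10.1, 0.3, 3.1]
width: 0.125
t 23.05 ee [ 559.3 -204.9   34.8] rpy [-178.9     2.36   -0.55] F [-10.1   0.5   3.5] w 10.6 -> shift [ 0.0107 -0.0007  0.0014] spin -0.5481624170691646
```

View pics/s10.png

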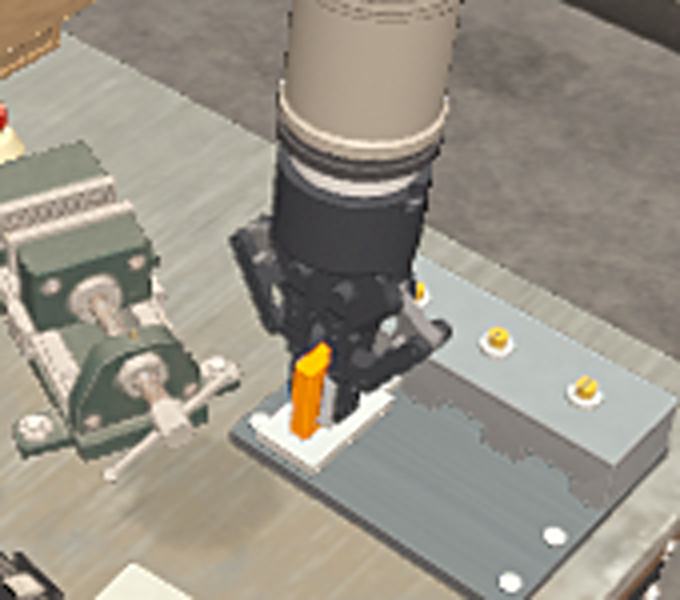

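The feeler is moving again, flat and straight, with drag of about 10 N. I'll continue with a bit more lift.

```bash
python3 -m jog '[{"x":0.003,"y":-0.0003,"z":-0.0005,"spin":0.3,"grip":0.005},{"x":0.005,"y":-0.0005,"z":-0.0008,"spin":0.5,"grip":0.005},{"x":0.008,"y":-0.0006,"z":-0.001,"spin":0.5,"grip":0.005}]'
python3 -c "
from h import *
to(570,-204.3,33,0)"
```

```text
time: 23.42
ee_pos: [560.9, -204.7, 35.1]
eef_rot: [-3.12, 0.052, -0.021]
contact_force: [-18.8, 1.6, 16.1]
width: 0.125
t 23.43 ee [ 560.9 -204.7   35.1] rpy [-178.74    2.97   -1.22] F [-18.8   1.6  16.1] w 10.7 -> shift [ 0.0092 -0.0005  0.0016] spin -1.2160078617680767
```

The tilt ratchets up because each call starts from a loaded pose, and I also had the spin sign wrong. I'll release so the feeler settles flat, square up the yaw, regrip unloaded, and do the whole push in one call with lift.

```bash
python3 -m jog '[{"x":-0.001,"y":0,"z":0,"spin":0,"grip":0.005},{"x":-0.001,"y":0,"z":0,"spin":-0.6,"grip":0.03},{"x":-0.001,"y":-0.0004,"z":0,"spin":-1.2,"grip":0.03},{"x":-0.001,"y":-0.0004,"z":0.001,"spin":-1.2,"grip":0.03},{"x":-0.001,"y":-0.0004,"z":0.001,"spin":-1.2,"grip":0.005},{"x":-0.001,"y":-0.0004,"z":0.001,"spin":-1.2,"grip":0.005},{"x":-0.001,"y":-0.0004,"z":0.001,"spin":-1.2,"grip":0.005},{"x":-0.001,"y":-0.0004,"z":0.001,"spin":-1.2,"grip":0.005}]' 100
python3 -c "
from h import *
to(570,-204.3,33,0)"
python3 -m jog '[{"x":0.002,"y":0,"z":-0.0006,"spin":0,"grip":0.005},{"x":0.004,"y":0,"z":-0.0015,"spin":0,"grip":0.005},{"x":0.006,"y":0,"z":-0.0018,"spin":0,"grip":0.005},{"x":0.008,"y":0,"z":-0.002,"spin":0,"grip":0.005},{"x":0.010,"y":0,"z":-0.002,"spin":0,"grip":0.005},{"x":0.012,"y":0,"z":-0.002,"spin":0,"grip":0.005}]'
```

```text
time: 24.42
ee_pos: [559.8, -204.8, 34.4]
eef_rot: [-3.119, 0.051, -0.001]
contact_force: [-0.4, -1.9, 3.2]
width: 0.124
t 24.43 ee [ 559.8 -204.8   34.4] rpy [-1.7873e+02  2.9400e+00 -3.0000e-02] F [-0.4 -1.9  3.2] w 10.6 -> shift [ 0.0102 -0.0005  0.0008] spin -0.029270724981500962
time: 25.18
ee_pos: [566.9, -204.5, 34.8]
eef_rot: [-3.116, 0.06, -0.003]
contact_force: [-11.9, 0.9, 5.7]
width: 0.127
```

It works: 7 mm gained. One more cycle like that should seat it.

```bash
python3 -m jog '[{"x":-0.001,"y":0,"z":0,"spin":0,"grip":0.005},{"x":-0.001,"y":0,"z":0,"spin":0,"grip":0.03},{"x":-0.001,"y":0,"z":0.0005,"spin":0,"grip":0.03},{"x":-0.001,"y":0,"z":0.0005,"spin":0,"grip":0.03},{"x":-0.001,"y":0,"z":0.0005,"spin":0,"grip":0.005},{"x":-0.001,"y":0,"z":0.0005,"spin":0,"grip":0.005},{"x":-0.001,"y":0,"z":0.0005,"spin":0,"grip":0.005},{"x":-0.001,"y":0,"z":0.0005,"spin":0,"grip":0.005}]' 100
python3 -m jog '[{"x":0.002,"y":0,"z":-0.0006,"spin":0,"grip":0.005},{"x":0.004,"y":0,"z":-0.0015,"spin":0,"grip":0.005},{"x":0.006,"y":0,"z":-0.0018,"spin":0,"grip":0.005},{"x":0.008,"y":0,"z":-0.002,"spin":0,"grip":0.005},{"x":0.010,"y":0,"z":-0.002,"spin":0,"grip":0.005}]'
python3 -c "
from h import *
im=cam('scene');f=im['frame'][130:280,230:400,::-1];cv2.imwrite('pics/s11.png',cv2.resize(f,None,fx=4,fy=4,interpolation=2))
to(570,-204.3,33,0)"
```

```text
time: 26.18
ee_pos: [565.9, -204.7, 34.7]
eef_rot: [-3.116, 0.06, -0.003]
contact_force: [-0.8, 1.0, 5.7]
width: 0.125
time: 26.8
ee_pos: [570.9, -204.8, 35.1]
eef_rot: [-3.114, 0.068, -0.005]
contact_force: [-16.1, 2.2, 9.6]
width: 0.129
t 26.85 ee [ 570.9 -204.8   35.2] rpy [-178.42    3.93   -0.27] F [-12.5   1.4   6.5] w 11.2 -> shift [-0.0008 -0.0004  0.0022] spin -0.2704887893859791
```

View pics/s11.png

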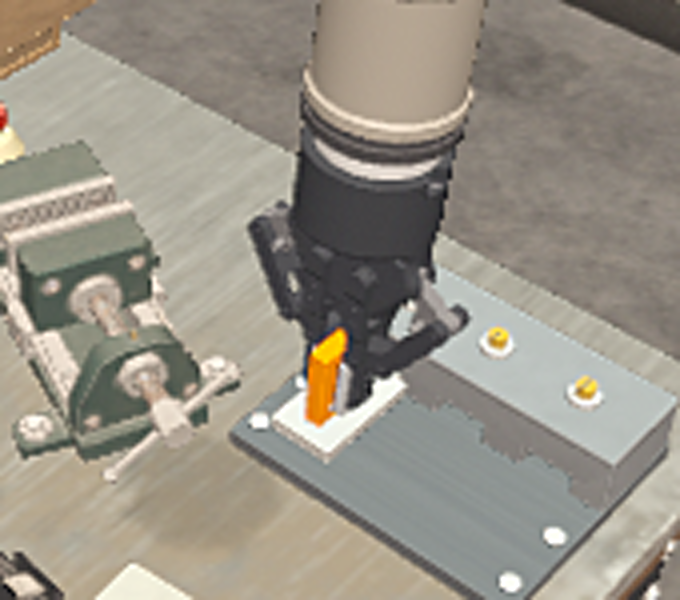

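```bash
python3 -c "
from h import *
im=cam('scene')
for u,v,z in [(327,453,22),(272,417,22),(326,462,12),(405,381,22)]: print(ray(im,230+(u-1.5)/4,130+(v-1.5)/4,z))
for P in [(609,-224,22),(609,-224,12),(540,-224,22),(540,-184,22)]: p=proj(im,P)[0]; print(P,(p-[230,130])*4+1.5)
for r in place_of('scene','feeler')[:2]: print(r['p'],c2w(im,r['point']))
"
```

```text
[ 538.59901843 -224.78653981   22.        ]
[ 539.27811764 -186.12163844   22.        ]
[ 540.57861308 -223.23395516   12.        ]
[ 609.44355799 -223.64728615   22.        ]
(609, -224, 22) [405.03210387 381.73111001]
(609, -224, 12) [403.50538184 394.24484616]
(540, -224, 22) [327.48006238 450.81023653]
(540, -184, 22) [269.84864116 414.3801217 ]
0.79 [ 610.62662624 -203.49678883   12.4303481 ]
```

The shoulder reads as at the plate: x≈609, against a plate at 609–610. I'll do one more cycle to confirm it stalls.

```bash
python3 -m jog '[{"x":-0.001,"y":0,"z":0,"spin":0,"grip":0.005},{"x":-0.001,"y":0,"z":0,"spin":0,"grip":0.03},{"x":-0.001,"y":0,"z":0.0005,"spin":0,"grip":0.03},{"x":-0.001,"y":0,"z":0.0005,"spin":0,"grip":0.03},{"x":-0.001,"y":0,"z":0.0005,"spin":0,"grip":0.005},{"x":-0.001,"y":0,"z":0.0005,"spin":0,"grip":0.005},{"x":-0.001,"y":0,"z":0.0005,"spin":0,"grip":0.005},{"x":-0.001,"y":0,"z":0.0005,"spin":0,"grip":0.005}]' 100
python3 -m jog '[{"x":0.002,"y":0,"z":-0.0006,"spin":0,"grip":0.005},{"x":0.004,"y":0,"z":-0.0015,"spin":0,"grip":0.005},{"x":0.006,"y":0,"z":-0.0018,"spin":0,"grip":0.005},{"x":0.007,"y":0,"z":-0.002,"spin":0,"grip":0.005},{"x":0.007,"y":0,"z":-0.002,"spin":0,"grip":0.005}]'
python3 -m jog '[{"x":-0.002,"y":0,"z":0,"spin":0,"grip":0.01},{"x":-0.002,"y":0,"z":0,"spin":0,"grip":0.035},{"x":-0.002,"y":0,"z":0,"spin":0,"grip":0.035},{"x":-0.002,"y":0,"z":0,"spin":0,"grip":0.035}]'
python3 -c "
from h import *
im=cam('scene');f=im['frame'][130:280,230:400,::-1];cv2.imwrite('pics/s12.png',cv2.resize(f,None,fx=4,fy=4,interpolation=2))
to(570,-204.3,200,0)"
```

```text
time: 27.95
ee_pos: [570.0, -205.1, 35.2]
eef_rot: [-3.114, 0.068, -0.005]
contact_force: [-1.1, 0.4, 6.4]
width: 0.128
time: 28.58
ee_pos: [570.4, -205.0, 35.6]
eef_rot: [-3.111, 0.079, -0.007]
contact_force: [-17.7, 2.7, 9.3]
width: 0.129
time: 29.08
ee_pos: [568.5, -204.9, 35.7]
eef_rot: [-3.111, 0.079, -0.007]
contact_force: [-0.1, -0.8, 0.7]
width: 0.413
t 29.12 ee [ 568.5 -204.9   35.8] rpy [-178.24    4.55   -0.4 ] F [-0.9 -0.4 -0.6] w 34.8 -> shift [-0.0115 -0.0057 -0.1637] spin -0.39804005083396987
```

View pics/s12.png

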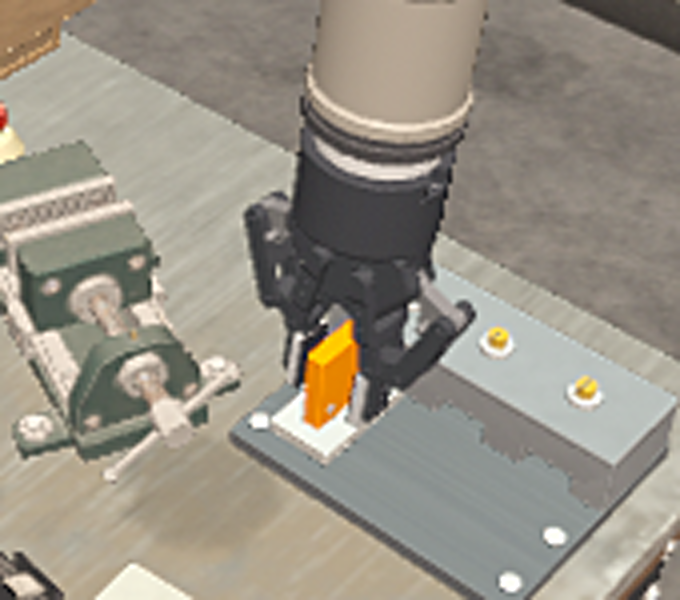

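The push stalled with only 0.4 mm of movement at 18 N, so the shoulder is home. The fingers are open and clear on both sides of the rib at (330,375). I'll lift straight up in world z.

```bash
python3 -m jog '[{"x":-0.0014,"y":-0.0007,"z":-0.02,"spin":0,"grip":0.035},{"x":-0.0035,"y":-0.0017,"z":-0.05,"spin":0,"grip":0.035},{"x":-0.007,"y":-0.0035,"z":-0.1,"spin":0,"grip":0.035},{"x":-0.0115,"y":-0.0057,"z":-0.164,"spin":0,"grip":0.035},{"x":-0.014,"y":-0.007,"z":-0.2,"spin":0,"grip":0.035},{"x":-0.014,"y":-0.007,"z":-0.2,"spin":0,"grip":0.035}]'
python3 -c "
from h import *
im=cam('scene');f=im['frame'][130:280,230:400,::-1];cv2.imwrite('pics/s13.png',cv2.resize(f,None,fx=4,fy=4,interpolation=2))
for t in ['feeler','feeler_rib','oil_bottle','whetstone']:
  for r in place_of('scene',t)[:1]: print(t,r['p'],c2w(im,r['point']))
to(570,-204.3,200,0)"
```

```text
time: 29.88
ee_pos: [571.6, -205.6, 240.8]
eef_rot: [-3.113, 0.073, -0.008]
contact_force: [-0.0, -0.5, 0.7]
width: 0.412
feeler 0.86 [ 609.05060661 -206.78394984    7.76122242]
feeler_rib 0.57 [ 567.15441946 -206.58369996   53.88355326]
oil_bottle 0.74 [569.28928633  58.44369731  -1.40352518]
whetstone 0.73 [ 4.00751087e+02 -2.68513909e+02  3.76637699e-01]
t 30.12 ee [ 569.8 -203.6  235.3] rpy [-178.21    4.66   -0.4 ] F [-0.1  0.4 -0.7] w 34.7 -> shift [0.0031 0.0018 0.0351] spin -0.4007666436512807
```

View pics/s13.png

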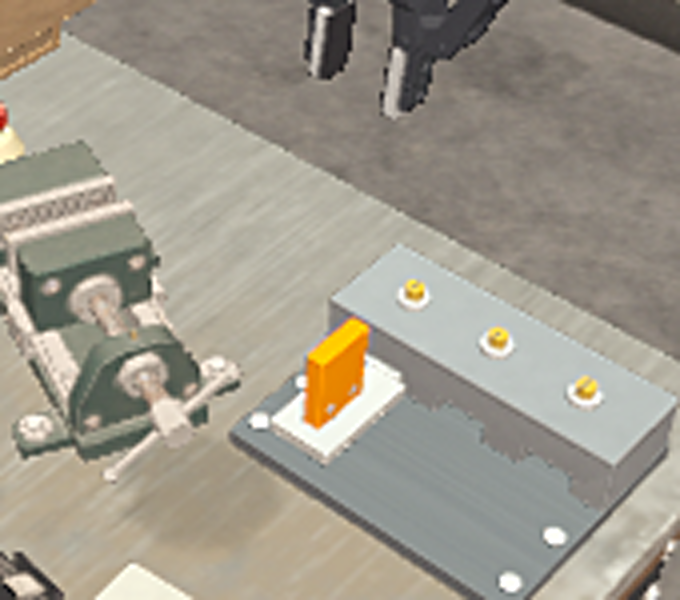

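The feeler lies flat with its shoulder against the plate in mouth 1, the rib upright at (337,372), and the gripper well clear. I'll hand it in.

```bash
python3 -c "
from plant import close_job
print(close_job())"
```

```text
the job is handed in; nothing more can be done
None
```

I left the feeler fully home in mouth 1 (left), the mouth where it drags, and handed the job in at about 30 s. `close_job()` gave no verdict.

**What the mouths did**
- **Mouth 2 (slack):** the blade slid in to within about 2 mm of home with no measurable force.
- **Mouth 3 (tight):** the nose jammed hard about 22 mm in, with 11 N on it and no advance.
- **Mouth 1 (right):** resistance began about 31 mm in, where the plunger should first touch the blade. From there it slid on with drag until the shoulder stopped at the plate.

**Trouble on the way**
- **Binding:** in mouth 1 the feeler bound at first, because the tool gave under load and pressed the nose into the bed. I gripped lower, regripped several times and pushed with a slight lift.
- **Drag reading:** the 10 to 18 N I read while pushing includes that binding, so it is higher than the few newtons expected. The tool also ended tilted about 4.6°.

**Last checks**
- **Seating:** the final push moved only 0.4 mm at about 18 N.
- **Position:** the camera puts the shoulder at x ≈ 609 mm, against a plate at 609–610 mm.
- **Height:** the network placed the feeler's underside at z ≈ 8 mm, against the bed's 12 mm. That is about its 4 mm error, and the picture shows the feeler flat.
- **Surroundings:** the gripper was about 190 mm clear, and the oil bottle and whetstone were within measuring error of where they started.
- **Not measured:** I could not read the plunger's force on the released feeler directly.

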